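# Close a cordless sprayer's filler cap

## Task

The cap of the garden sprayer has only been laid on its slanted filler neck. Turn it backwards (anticlockwise) just until you feel the thread drop into place, then screw it down clockwise until it stops, fully home with its white arrow at the red mark, and let go. Leave the battery packs, the lance and the parts bin where they are.

Things in the scene. Friction and masses are not known exactly. Their poses are not given: they have to be found in the camera images.
- sprayer: Cordless sprayer clamped in an aluminium nest (plate 300 x 250 mm, blue corner posts), fixed. White tank 210 x 180 mm; its shoulder slopes 30 degrees down to the front (-x). Behind it a black pump head, 82 x 130 mm, front face at x = 22 mm, top 247 mm high, carrying handle to 278 mm; battery at the back to x = 182 mm. Origin: on the bench under the tank's middle; x to the back, z up.
- neck: White filler neck, fixed, leaning 30 degrees to the sprayer's front; diameter 40 mm, 47 over the thread (right-handed, 3 starts, lead 18 mm a turn). Origin: centre of its mouth, 68 mm in front of and 215 above the sprayer's origin; z out along its axis, x up the slope to the pump head. The flat shoulder, square to z, lies 36 mm below the mouth.
- cap: Red fluted screw cap, diameter 57 mm, 27 high, about 40 g, loose. Origin: centre of its open lower edge; z out through its closed top, x along the white arrow. Home: origin 24 mm below the mouth, on the axis. Start: resting on the thread ends, 6.5 to 9 mm above home, up to 1.5 mm off the axis, arrow 15 to 55 degrees clockwise of the black mark. Clockwise means seen from above its top.
- cap_arrow (a point): Tip of the white arrow on the cap's top, 24 mm from its axis, 28 above its lower edge. Turned back from the start the cap climbs by the lead; with the arrow at the black mark it drops 6 mm when let go or pressed with a few newtons, then has 55 degrees of free backward turn. Turned clockwise without that drop it catches a thread too late and ends with the arrow 120 degrees past the red mark.
- lock_mark (a point): Red mark moulded on the shoulder, down the slope from the neck (its -x), 41 mm from the axis, 33 below the mouth: where the arrow points when the cap is tight, within some 5 degrees. Turned clockwise from the drop, the cap goes down by the lead with 1.2 mm of axial play, touches the mouth after about 70 degrees and is tight after 90 to 95; it turns easily and holds by friction.
- open_mark (a point): Black mark moulded on the shoulder, 95 degrees anticlockwise of the red one (almost the neck's -y), 41 mm from the axis, 33 below the mouth: where the arrow points, within some 5 degrees, when the thread drops in.
- pack_a: Loose battery pack, black with red latch and button, 118 x 76 x 64 mm, 0.6 kg, lying on the bench beside the sprayer; origin under its centre. To be left alone.
- pack_b: A second, equal battery pack, lying on either side of the bench; origin under its centre. To be left alone.
- lance: Spray lance, 430 mm long, up to 30 mm high: black grip with red trigger, steel tube, brass nozzle, lying along x on the right of the bench (-y); origin under it, 220 mm from the grip's end. To be left alone.
- bin: Blue open parts bin with brass nozzles, 120 x 160 x 70 mm, on either side of the bench; origin under its centre. To be left alone.
There are look-alikes about, which are no part of the job. What is meant by the cap is not green or yellow, and is the smaller of those in its own colour.

How it is judged:
On the way:
1. the cap has been turned backwards to the black mark and has dropped into the thread (z of cap in the frame of neck below -0.018 m and angle between the z axis of cap and the z axis of neck, either way round below 0.14 rad and y of cap_arrow in the frame of neck below -0.016 m and x of cap_arrow in the frame of neck above -0.0095 m), for 0.1 s.
At the end, for the whole second after the job is handed in: The cap is fully home on the neck: within 1.4 mm of its seat, square to within 4 degrees and within 4 mm of the axis, screwed tight with its arrow at most about 20 degrees short of the red mark (or past it by up to 65 degrees), released and at rest (z of cap in the frame of neck below -0.0226 m and angle between the z axis of cap and the z axis of neck, either way round below 0.07 rad and x of cap in the frame of neck between -0.004 and 0.004 m and y of cap in the frame of neck between -0.004 and 0.004 m and y of cap_arrow in the frame of neck above -0.0085 m and x of cap_arrow in the frame of neck below -0.009 m and linear speed of cap below 0.01 m/s and angular speed of cap below 0.1 rad/s); the robot touches nothing.
It fails at once if the first battery pack is pushed more than 2 cm (distance of pack_a from where it was at the start of the episode above 0.02 m).
It fails at once if the second battery pack is pushed more than 2 cm (distance of pack_b from where it was at the start of the episode above 0.02 m).
It fails at once if the lance is pushed more than 2 cm (distance of lance from where it was at the start of the episode above 0.02 m).
It fails at once if the parts bin is pushed more than 2 cm (distance of bin from where it was at the start of the episode above 0.02 m).
It also fails if it takes over 45 s, if anything falls off the work surface, if the arm or the gripper's body presses on something with over 40 N, if the wrist force passes 120 N, or if a joint passes its speed limit or range.

## Robot

A 6-joint arm with a two-finger parallel gripper is mounted at the origin on the work surface. World frame = base frame: x ahead of the robot, y to its left, z up, the work surface at z = 0. Lengths are in m, angles in rad, forces in N, time in s.
With the tool pointing down it reaches from about 0.225 to 0.875 m from the base axis. Payload 3.4 kg.
Tool frame: the origin (TCP) lies at the very end of the fingers, on their centre line; the grasp point (between the pads) lies 19 mm behind it; z points along the fingers, y is the line along which they close (so a half turn about z gives the same grasp; the last joint's range is limited). The gripper opens to 85 mm and grips with 20 to 120 N. Pads are 22 mm wide; open, the fingers measure 114 mm over their backs; the gripper's body (76 mm by 85 mm) begins 54 mm behind the grasp point. The pads swing forward as they close: fully open they stand 13 mm farther back than shut.
Start: joints at [1.043, 0.276, 1.505, -0, 1.361, -0.121], TCP at [0.228, 0.528, 0.231] pointing down, gripper open.
Joint ranges: [-2.89, 2.89], [-0.75, 2.08], [0.22, 2.7], [-1.18, 4.32], [0.11, 2.71], [-2.7, 2.7]. Speed limits (rad/s): [2.57, 2.57, 3.14, 3.14, 3.14, 3.14].

## Interface

Orientations are given as a unit quaternion [w, x, y, z].
In Python, from cell import status, grab_frame, camera_model, sign_off gives the robot as it stands. The module is installed in compiled form; this text tells all that it offers.
- The arm moves only by the shell command python3 -m pendant 'ROWS' [FORCE]. ROWS is JSON, a list of rows, each a list of 7 numbers: the closure, from -1 (fully open) to 1 (shut), so that 0 is half open, then the shift along the tool's x, y, z in mm, then the turn, a rotation vector about the tool's x, y, z in rad. A call has 1 to 20 rows; each row shifts and turns the commanded pose from where the row before left it, along the tool's axes as they then stand; what a row does not reach is not made up. A row lasts 1/10 s, in which the tool goes at most 50 mm and 8.59 degrees, less where a joint would pass 70% of its speed; a pose out of reach is approached as far as the arm can. A call is refused whole if a number of a shift passes 50 or a number of a turn 0.15, either way. A call with a gripper value outside its range is refused whole. The fingers move at their own pace and stop on an object; FORCE is the grip in N (left out, the last holds). Time passes only in rows, so rows that do not move let the fingers close. It gives the time, the measured TCP pose, the force, the opening and the grip force at its end, in the units of the state.
- status.get_obs(): the state, without advancing time (a new reading comes with each control period).
- grab_frame(name): name is "scene" or "top" or "wrist"; returns the picture (420x560x3 uint8, red, green, blue); there is no depth.
- camera_model(name): a dict with "intrinsics" (3x3 intrinsics, pixels), "extrinsics" (4x4, takes a point from world to camera coordinates); the wrist camera has in their place "mount" (4x4, takes a point from camera to tool coordinates, whose origin is the TCP and whose axes are the flange's). Camera axes: x right, y up, looking along -z (the intrinsics and any distortion apply to the point x, -y, -z); pixel columns grow to the right and rows downward; lengths in m; the calibration is good to about 2 mm. A picture is of the moment at which its call begins: read the wrist's pose just before it. camera_model takes no time and is no camera call.
- sign_off(): hands the job in; it is judged then, once.
The state is a dict: "time": time; "q": joint angles; "qvel": joint speeds; "joint_efforts": joint torques, N m; "ee_pos": TCP position; "ee_rot": TCP orientation; "contact_force": force on the tool from outside, world axes, zero at the start; "wrist_torque": the same for the moment, N m; "finger_gap": finger opening in m; "gripper_force": force on a finger pad.
Only numpy, scipy, OpenCV 4.12 (cv2) and the standard library are available. Lean on these libraries where they do the work, as an engineer would, in place of code of your own. Each camera call takes 0.05 s, during which the arm holds its last target. There are 200 camera calls.

## Working session

There is one attempt and no reset: what is moved stays moved. The work goes in short steps, Python scripts to look and compute and a shell command to move; the robot and the scene stay as the last step left them, time stands still between calls to the robot, and variables do not carry over. Pictures are saved under pics/ and viewed, at most 10 in all, crops included, and the job is handed in when it is done.

```bash
mkdir -p pics
python3 - <<'E'
from cell import *
import cv2,numpy as np
o=status.get_obs();print({k:np.round(v,3).tolist() for k,v in o.items()})
a=grab_frame("scene");b=grab_frame("top")
cv2.imwrite('pics/s1.png',a[...,::-1]);cv2.imwrite('pics/t1.png',b[...,::-1])
for n in("scene","top","wrist"):
  print(n,{k:np.round(v,4).tolist() for k,v in camera_model(n).items()})
E
```

```text
{'time': 0.0, 'q': [1.043, 0.277, 1.506, 0.0, 1.361, -0.121], 'qvel': [0.001, 0.002, -0.001, -0.002, 0.001, 0.001], 'joint_efforts': [-0.003, -41.678, -24.581, -0.001, 0.011, -0.0], 'ee_pos': [0.227, 0.528, 0.23], 'ee_rot': [-0.0, 0.202, 0.979, -0.001], 'contact_force': [0.505, -0.274, -0.225], 'wrist_torque': [0.001, 0.001, 0.005], 'gripper_force': 0.0, 'finger_gap': 0.085}
scene {'intrinsics': [[489.8675, 0.0, 279.7106], [0.0, 489.8675, 203.4049], [0.0, 0.0, 1.0]], 'extrinsics': [[-0.4675, 0.8838, -0.0188, 0.2552], [-0.672, -0.3415, 0.6571, 0.2722], [0.5743, 0.3198, 0.7536, -1.8235], [0.0, 0.0, 0.0, 1.0]]}
top {'intrinsics': [[389.8239, 0.0, 279.3765], [0.0, 389.8239, 211.1702], [0.0, 0.0, 1.0]], 'extrinsics': [[-0.0234, -0.999, -0.0373, 0.047], [0.9978, -0.0256, 0.0607, -0.544], [-0.0616, -0.0358, 0.9975, -1.1103], [0.0, 0.0, 0.0, 1.0]]}
wrist {'intrinsics': [[355.3121, 0.0, 281.3862], [0.0, 355.3121, 211.5847], [0.0, 0.0, 1.0]], 'mount': [[0.0, 0.9611, 0.2761, 0.07], [1.0, -0.0001, 0.0004, -0.0003], [0.0004, 0.2761, -0.9611, -0.1412], [0.0, 0.0, 0.0, 1.0]]}
```

View pics/s1.png

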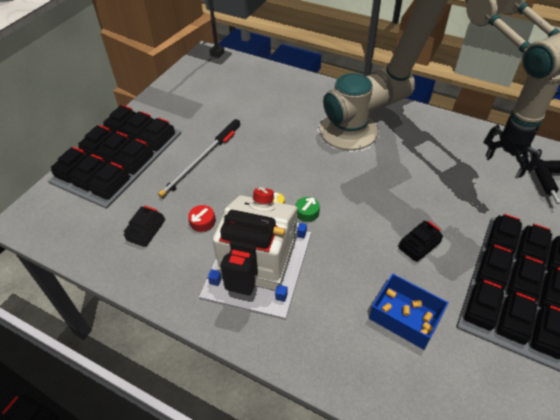

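View pics/t1.png

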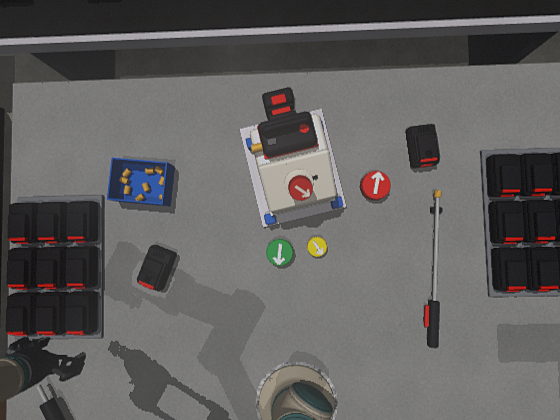

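The top view shows the cap at (301,188), with its arrow to the lower right. The black mark is at (315,178), and the plate corners are at about (240,128), (323,109), (345,207) and (263,227). The big red disc at (376,185) and the green and yellow ones are look-alikes.

```bash
cat > h.py <<'E'
import numpy as np,cv2
from cell import *
from scipy.spatial.transform import Rotation as R
from scipy.optimize import least_squares
def cam(n,obs=None):
    m=camera_model(n);K=np.array(m["intrinsics"])
    if n!="wrist": return K,np.array(m["extrinsics"])
    o=obs or status.get_obs();T=np.eye(4);q=o["ee_rot"]
    T[:3,:3]=R.from_quat(np.r_[q[1:],q[0]]).as_matrix();T[:3,3]=o["ee_pos"]
    return K,np.linalg.inv(T@np.array(m["mount"]))
def proj(c,P):
    K,E=c;p=np.atleast_2d(P)@E[:3,:3].T+E[:3,3]
    p=p*[1,-1,-1];p=p@K.T;return p[:,:2]/p[:,2:]
def sprayer(x,y,yaw):
    T=np.eye(4);T[:3,:3]=R.from_euler('z',yaw).as_matrix();T[:3,3]=[x,y,0];return T
def neck(v):
    N=np.eye(4);N[:3,:3]=R.from_euler('y',-np.pi/6).as_matrix();N[:3,3]=[-.068,0,.215]
    return sprayer(*v)@N
def tf(T,P): return np.atleast_2d(P)@T[:3,:3].T+T[:3,3]
def toolrel(Tgt_pos,Tgt_R,o=None):
    o=o or status.get_obs();q=o["ee_rot"];A=R.from_quat(np.r_[q[1:],q[0]]).as_matrix()
    return A.T@(Tgt_pos-np.array(o["ee_pos"]))*1000,R.from_matrix(A.T@Tgt_R).as_rotvec()
E
python3 - <<'E'
from h import *
ct=cam("top");cs=cam("scene")
cor=np.array([[240,128],[323,109],[345,207],[263,227]])
def res(v):
    P=tf(sprayer(*v[:3]),[[.15+v[3],.125,.012],[.15+v[3],-.125,.012],[-.15+v[3],-.125,.012],[-.15+v[3],.125,.012]])
    N=neck(v[:3])
    return np.r_[(proj(ct,P)-cor).ravel(),3*(proj(ct,tf(N,[0,0,.010]))[0]-[301,188]),2*(proj(ct,tf(N,[-.007,-.041,-.033]))[0]-[315,178]),(proj(cs,tf(N,[0,0,.006]))[0]-[263,195])]
s=least_squares(res,[.55,0,.2,0]);print(s.x,np.round(s.fun,1))
N=neck(s.x[:3]);print(np.round(N,3))
E
```

```text
[ 0.65903499 -0.01080253  0.20581841  0.01400979] [-0.2  0.2 -0.7 -0.7  1.7  0.3 -0.4  0.1 -0.7 -2.2  0.4  2.8 -0.6 -2.4]
[[ 0.848 -0.204 -0.489  0.592]
 [ 0.177  0.979 -0.102 -0.025]
 [ 0.5    0.     0.866  0.215]
 [ 0.     0.     0.     1.   ]]
```

Run:
```python
from h import *
N=neck([.6590,-.0108,.2058]);Rt=np.c_[N[:3,1],N[:3,0],-N[:3,2]]
p=N[:3,3]+.09*N[:3,2]
d,r=toolrel(p,Rt);print(p,np.round(d),np.round(r,3),np.degrees(np.linalg.norm(r)))
```

```text
[ 0.54838455 -0.03389159  0.29294229] [-517. -389.  -62.] [-0.484 -0.25   0.936] 62.03966201773117
```

```bash
python3 -m pendant '[[-1,-35,-25,-15,0,0,0],[-1,-35,-25,-15,0,0,0],[-1,-37,-28,-15,0,0,0],[-1,-37,-28,-15,0,0,0],[-1,-37,-28,0,0,0,0],[-1,-37,-28,0,0,0,0],[-1,-37,-28,0,0,0,0],[-1,-37,-28,0,0,0,0],[-1,-37,-28,0,0,0,0],[-1,-37,-28,0,0,0,0],[-1,-37,-28,0,0,0,0],[-1,-37,-28,0,0,0,0],[-1,-37,-28,0,0,0,0],[-1,-37,-28,0,0,0,0]]' 
python3 -m pendant '[[-1,0,0,0,-0.06,-0.031,0.117],[-1,0,0,0,-0.06,-0.031,0.117],[-1,0,0,0,-0.06,-0.031,0.117],[-1,0,0,0,-0.06,-0.031,0.117],[-1,0,0,0,-0.06,-0.031,0.117],[-1,0,0,0,-0.06,-0.031,0.117],[-1,0,0,0,-0.06,-0.031,0.117],[-1,0,0,0,-0.06,-0.031,0.117],[-1,0,0,0,0,0,0],[-1,0,0,0,0,0,0]]'
python3 - <<'E'
from h import *
N=neck([.6590,-.0108,.2058]);Rt=np.c_[N[:3,1],N[:3,0],-N[:3,2]]
p=N[:3,3]+.09*N[:3,2]
o=status.get_obs();d,r=toolrel(p,Rt,o);print(np.round(d),np.round(r,3),np.round(o['q'],2),o['time'])
im=grab_frame("wrist");cv2.imwrite('pics/w1.png',im[...,::-1])
np.save('w1.npy',np.r_[o['ee_pos'],o['ee_rot']])
c=cam("wrist",o);print(proj(c,tf(N,[[0,0,.011],[-.041,0,-.033],[.041*np.cos(np.radians(265)),-.041,-.033]])))
E
```

```text
time: 1.5
ee_pos: [0.5472, -0.0316, 0.2909]
ee_rot: [-0.0, 0.202, 0.979, 0.0]
contact_force: [-0.0, 0.7, 0.0]
finger_gap: 0.0853
gripper_force: 0.0
time: 2.5
ee_pos: [0.5466, -0.0297, 0.2913]
ee_rot: [0.162, 0.609, 0.751, 0.2]
contact_force: [0.2, -0.4, 0.8]
finger_gap: 0.0856
gripper_force: 0.0
[-4.  2. -1.] [-0.004 -0.001  0.002] [-0.37 -0.04  1.85  0.35  0.91 -0.73] 2.5
[[285.67862788 228.11158088]
 [232.09976154 209.68290266]
 [280.57608027 259.03496873]]
```

View pics/w1.png

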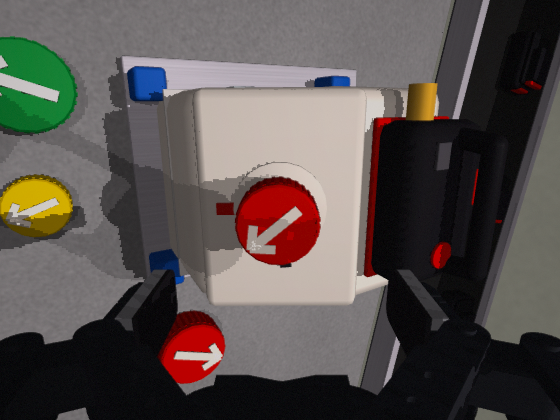

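The cap's top is centred at about (279,219), with the arrow tip at (249,246). The red mark is at (225,209) and the black mark at (286,265). Next I'll refine the neck pose from these.

Run:
```python
from h import *
im=cv2.imread('pics/w1.png');a=np.load('w1.npy');o=dict(ee_pos=a[:3],ee_rot=a[3:]);c=cam("wrist",o)
b,g,r=[im[...,i].astype(int) for i in range(3)]
red=((r>90)&(g<60)&(b<60)).astype(np.uint8)
n,l,st,ce=cv2.connectedComponentsWithStats(red)
m=[(st[i],ce[i].round(1)) for i in range(1,n) if st[i][4]>60];print(m)
red_c=[q for s,q in m if abs(q[0]-225)<9 and abs(q[1]-209)<9][0]
bl=((r<70)&(g<70)&(b<70)).astype(np.uint8);bl[:262]=0;bl[270:]=0;bl[:,:275]=0;bl[:,298:]=0
ys,xs=np.nonzero(bl);print('black',xs.mean(),ys.min(),ys.max(),xs.min(),xs.max())
k=[i for i in range(1,n) if 210<ce[i][0]+0*1 and st[i][4]>3000 and abs(ce[i][0]-279)<15][0]
cnt=max(cv2.findContours((l==k).astype(np.uint8),0,1)[0],key=len)
print('ellipse',cv2.minEnclosingCircle(cnt),cv2.fitEllipse(cv2.convexHull(cnt)))
t=np.radians(275)
v0=np.array([.6590,-.0108,.2058])
def res(v):
    N=neck(v)
    P=proj(c,tf(N,[[-.041,0,-.033],[.041*np.cos(t),.041*np.sin(t),-.033]]))
    return np.r_[P[0]-red_c,(P[1]-[286,265])*[1,.5],(v-v0)/[.004,.004,.03]]
s=least_squares(res,v0);print(s.x,s.fun)
N=neck(s.x);print(proj(c,tf(N,[0,0,.010])))
# cap centre/arrow on plane neck z=.0105 (top ~ -24+7.75+27)
def ray(px,h):
    K,E=c;d=np.linalg.inv(K)@[*px,1];d=E[:3,:3].T@(d*[1,-1,-1]);C=-E[:3,:3].T@E[:3,3]
    Ci=N[:3,:3].T@(C-N[:3,3]);di=N[:3,:3].T@d;return Ci+di*(h-Ci[2])/di[2]
print('centre',ray((278.5,219),.0105),'tip',ray((249,247),.0115))
cv2.imwrite('pics/w1c.png',cv2.resize(im[140:300,190:370],None,fx=3.3,fy=3.3,interpolation=2))
```

```text
[(array([366, 117,  34, 160, 711], dtype=int32), array([375.5, 185.9])), (array([472, 169,   6,  36,  63], dtype=int32), array([474.5, 186.5])), (array([ 237,  179,   83,   86, 4353], dtype=int32), array([280.4, 220.7])), (array([432, 243,  19,  26, 336], dtype=int32), array([440.9, 254.9])), (array([ 161,  322,   64,   62, 2206], dtype=int32), array([191.5, 351.9]))]Traceback (most recent call last):
  File "<stdin>", line 7, in <module>
IndexError: list index out of range
```

```bash
cat > fit.py <<'E'
from h import *
im=cv2.imread('pics/w1.png');a=np.load('w1.npy');o=dict(ee_pos=a[:3],ee_rot=a[3:]);c=cam("wrist",o)
cv2.imwrite('pics/w1c.png',cv2.resize(im[140:300,190:370],None,fx=3.3,fy=3.3,interpolation=2))
t=np.radians(275)
v0=np.array([.6590,-.0108,.2058])
def res(v):
    N=neck(v)
    P=proj(c,tf(N,[[-.041,0,-.033],[.041*np.cos(t),.041*np.sin(t),-.033]]))
    return np.r_[P[0]-[225,209],(P[1]-[286,265])*[1,.5],(v-v0)/[.004,.004,.03]]
s=least_squares(res,v0);print(s.x,s.fun)
N=neck(s.x);print(proj(c,tf(N,[0,0,.010])))
def ray(px,h):
    K,E=c;d=np.linalg.inv(K)@[*px,1];d=E[:3,:3].T@(d*[1,-1,-1]);C=-E[:3,:3].T@E[:3,3]
    Ci=N[:3,:3].T@(C-N[:3,3]);di=N[:3,:3].T@d;return Ci+di*(h-Ci[2])/di[2]
print('centre',ray((278.5,219),.0105),'tip',ray((249,247),.0115))
E
python3 fit.py
```

```text
[ 0.65450047 -0.01165492  0.20357093] [ 1.48968839  1.12690267 -1.54463167 -2.58472287 -1.12488306 -0.21372893
 -0.07430242]
[[279.57261601 228.36872479]]
centre [-0.00069919  0.00649866  0.0105    ] tip [-0.01993609 -0.01243671  0.0115    ]
```

View pics/w1c.png

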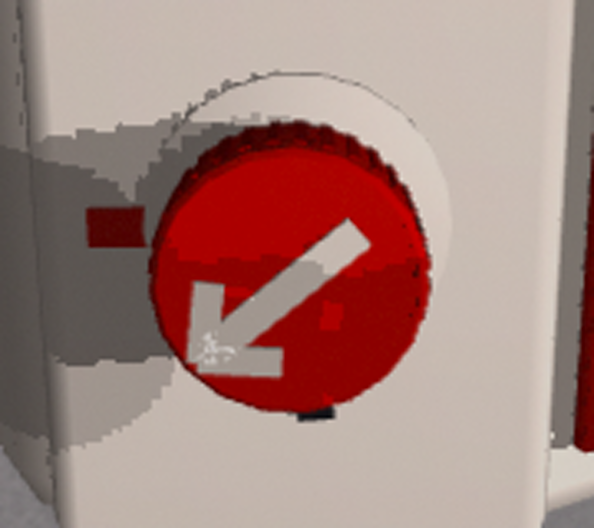

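```bash
sed -i 's/(P\[1\]-\[286,265\])/(P[1]-[285.8,260])/; s/(278.5,219)/(278.2,225.5)/; s/(249,247)/(250.6,249)/' fit.py
cat >> fit.py <<'E'
ct=ray((278.2,225.5),.0105);tp=ray((250.6,249),.0115)
d=tp-ct;print('arrow len/ang from red (ccw+)',np.hypot(*d[:2]),np.degrees(np.arctan2(d[1],d[0]))%360-180)
Rt=np.c_[N[:3,1],N[:3,0],-N[:3,2]]
g=tf(N,[ct[0]/2,ct[1]/2,0])[0]
d,r=toolrel(g+.09*N[:3,2],Rt);print('to hover 90mm above mouth',d.round(1),r.round(3))
E
python3 fit.py
```

```text
[ 0.65386196 -0.00994272  0.21731174] [ 1.12467355  0.4037553  -1.0241794  -0.78576213 -1.28450878  0.21432116
  0.38372474]
[[279.20910709 227.25641411]]
centre [-0.00063164  0.0013692   0.0105    ] tip [-0.01885117 -0.01438694  0.0115    ]
arrow len/ang from red (ccw+) 0.024087491681388497 40.85305655652593
to hover 90mm above mouth [-2.8 -3.7 -3.4] [-0.003  0.005 -0.008]
```

```bash
python3 -m pendant '[[-1,-2.8,-3.7,20,0,0.005,-0.008],[-1,0,0,25,0,0,0],[-1,0,0,25,0,0,0],[-1,0,0,20,0,0,0],[-1,0,0,15,0,0,0],[-1,0,0,7,0,0,0],[-1,0,0,0,0,0,0],[-1,0,0,0,0,0,0]]' 30
python3 - <<'E'
from h import *
N=neck([.65386,-.00994,.2173]);o=status.get_obs()
print((N[:3,:3].T@(np.array(o['ee_pos'])-N[:3,3])*1e3).round(1))
im=grab_frame("wrist");cv2.imwrite('pics/w2.png',im[...,::-1])
E
```

```text
time: 3.35
ee_pos: [0.5993, -0.0214, 0.1928]
ee_rot: [0.161, 0.606, 0.753, 0.201]
contact_force: [-0.4, -0.0, 0.6]
finger_gap: 0.0852
gripper_force: 0.0
[ -0.5   0.6 -25.3]
```

View pics/w2.png

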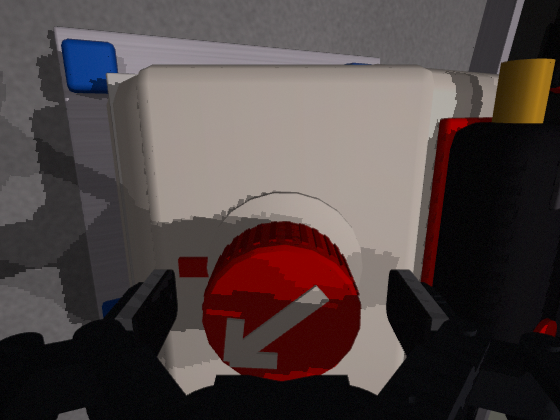

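The cap sits midway between the fingers (cap middle x≈282, fingers at 172 and 392). Closing.

```bash
python3 -m pendant '[[-0.2,0,0,0,0,0,0],[0,0,0,0,0,0,0],[0.3,0,0,0,0,0,0],[0.3,0,0,0,0,0,0],[0.3,0,0,0,0,0,0]]' 30
python3 -c "
from h import *
o=status.get_obs();print(o['wrist_torque'],o['q'][5])"
```

```text
time: 3.9
ee_pos: [0.5989, -0.0214, 0.1935]
ee_rot: [0.162, 0.606, 0.753, 0.201]
contact_force: [-3.6, -1.0, 6.3]
finger_gap: 0.0558
gripper_force: 31.4
[-0.03130544  0.2306725   0.02120258] -0.7997791455363529
```

```bash
python3 -m pendant '[[0.3,0,0,-0.4,0,0,-0.1],[0.3,0,0,-0.3,0,0,-0.1],[0.3,0,0,-0.3,0,0,-0.1],[0.3,0,0,-0.3,0,0,-0.1],[0.3,0,0,-0.3,0,0,-0.1],[0.3,0,0,-0.3,0,0,-0.1],[0.3,0,0,-0.3,0,0,-0.1],[0.3,0,0,-0.3,0,0,-0.1],[0.3,0,0,-0.3,0,0,-0.1],[0.3,0,0,-0.3,0,0,-0.08],[0.3,0,0,0,0,0,0],[0.3,0,0,0,0,0,0]]' 30
python3 - <<'E'
from h import *
N=neck([.65386,-.00994,.2173]);o=status.get_obs()
print((N[:3,:3].T@(np.array(o['ee_pos'])-N[:3,3])*1e3).round(1),o['q'][5],N[:3,:3].T@o['contact_force'],N[:3,:3].T@o['wrist_torque'])
im=grab_frame("wrist");cv2.imwrite('pics/w3.png',im[...,::-1])
E
```

```text
time: 5.1
ee_pos: [0.5974, -0.0218, 0.1952]
ee_rot: [0.237, 0.181, 0.949, 0.102]
contact_force: [-0.3, -0.6, 1.5]
finger_gap: 0.0558
gripper_force: 31.6
[ -1.    0.6 -22.3] -1.776117641708938 [ 0.32833944 -0.5354502   1.50648363] [-0.13346556  0.14643643 -0.02657172]
```

View pics/w3.png

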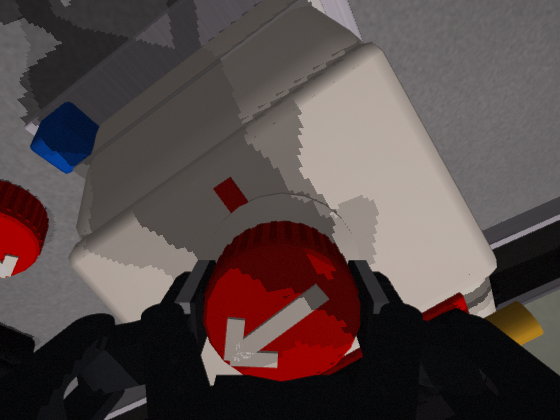

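```bash
python3 -m pendant '[[0.3,0,0,1.2,0,0,0],[0.3,0,0,1.2,0,0,0],[0.3,0,0,1.2,0,0,0],[0.3,0,0,0,0,0,0]]' 30
```

```text
time: 5.55
ee_pos: [0.5992, -0.0211, 0.1917]
ee_rot: [0.236, 0.181, 0.949, 0.102]
contact_force: [2.4, -0.4, 0.1]
finger_gap: 0.0557
gripper_force: 32.6
```

```bash
python3 -m pendant '[[0.3,0,0,1,0,0,0],[0.3,0,0,1,0,0,0],[0.3,0,0,0.6,0,0,0],[0.3,0,0,0,0,0,0],[0.3,0,0,0,0,0,0]]' 30
python3 - <<'E'
from h import *
N=neck([.65386,-.00994,.2173]);o=status.get_obs()
print((N[:3,:3].T@(np.array(o['ee_pos'])-N[:3,3])*1e3).round(1),o['q'][5],N[:3,:3].T@o['contact_force'],N[:3,:3].T@o['wrist_torque'])
E
```

```text
time: 6.05
ee_pos: [0.5999, -0.0211, 0.1904]
ee_rot: [0.237, 0.18, 0.949, 0.101]
contact_force: [-5.3, -1.6, 8.1]
finger_gap: 0.0555
gripper_force: 33.5
[ -1.1   0.7 -27.7] -1.7816977451836793 [-0.75745513 -0.46292912  9.7946635 ] [ 0.03301781  0.16287578 -0.00547826]
```

```bash
python3 -m pendant '[[0.3,0,0,-0.2,0,0,0.08],[0.3,0,0,0.2,0,0,0.1],[0.3,0,0,0.28,0,0,0.1],[0.3,0,0,0.28,0,0,0.1],[0.3,0,0,0.28,0,0,0.1],[0.3,0,0,0.28,0,0,0.1],[0.3,0,0,0.28,0,0,0.1],[0.3,0,0,0.28,0,0,0.1],[0.3,0,0,0.28,0,0,0.1],[0.3,0,0,0.28,0,0,0.1],[0.3,0,0,0.28,0,0,0.1],[0.3,0,0,0.28,0,0,0.1],[0.3,0,0,0,0,0,0]]' 40
python3 - <<'E'
from h import *
N=neck([.65386,-.00994,.2173]);o=status.get_obs()
print((N[:3,:3].T@(np.array(o['ee_pos'])-N[:3,3])*1e3).round(1),o['q'][5],N[:3,:3].T@o['contact_force'],N[:3,:3].T@o['wrist_torque'])
im=grab_frame("wrist");cv2.imwrite('pics/w4.png',im[...,::-1])
E
```

```text
time: 7.35
ee_pos: [0.602, -0.0204, 0.1877]
ee_rot: [0.14, 0.678, 0.688, 0.216]
contact_force: [1.1, 1.2, 3.4]
finger_gap: 0.0555
gripper_force: 42.4
[ -0.5   1.  -31.2] -0.6037970863637243 [2.84363298 0.89875885 2.25180914] [ 0.02795773 -0.21478554 -0.01349216]
```

View pics/w4.png

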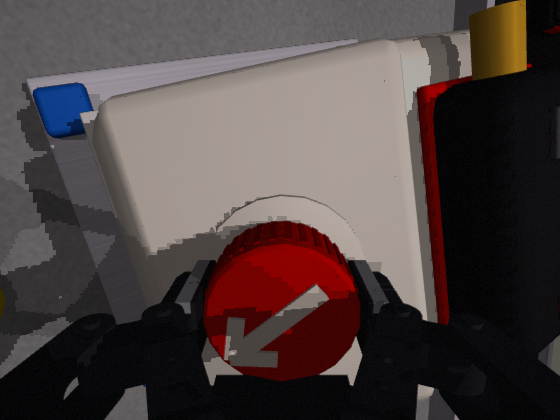

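```bash
python3 -m pendant '[[0.3,0,0,0.28,0,0,0.08],[0.3,0,0,0.28,0,0,0.08],[0.3,0,0,0.2,0,0,0.08],[0.3,0,0,0.2,0,0,0.08],[0.3,0,0,0,0,0,0]]' 60
python3 - <<'E'
from h import *
N=neck([.65386,-.00994,.2173]);o=status.get_obs()
print((N[:3,:3].T@(np.array(o['ee_pos'])-N[:3,3])*1e3).round(1),o['q'][5],N[:3,:3].T@o['contact_force'],N[:3,:3].T@o['wrist_torque'])
E
```

```text
time: 7.9
ee_pos: [0.6023, -0.0206, 0.1879]
ee_rot: [0.105, 0.779, 0.572, 0.236]
contact_force: [-5.7, -0.2, 10.7]
finger_gap: 0.0552
gripper_force: 62.4
[ -0.3   0.7 -31.1] -0.285214709138383 [ 0.45819075  1.0072407  12.03945595] [-0.01358319 -0.04656321 -0.06113375]
```

```bash
python3 -m pendant '[[0.3,0,0,-0.4,0,0,0.05],[0.3,0,0,0,0,0,0.05],[0.3,0,0,0,0,0,0.05],[0.3,0,0,0,0,0,0.05],[0.3,0,0,0,0,0,0]]' 60
python3 - <<'E'
from h import *
N=neck([.65386,-.00994,.2173]);o=status.get_obs()
print((N[:3,:3].T@(np.array(o['ee_pos'])-N[:3,3])*1e3).round(1),o['q'][5],N[:3,:3].T@o['contact_force'],N[:3,:3].T@o['wrist_torque'])
E
```

```text
time: 8.4
ee_pos: [0.6026, -0.0205, 0.1881]
ee_rot: [0.081, 0.831, 0.492, 0.245]
contact_force: [-0.4, 2.1, 6.6]
finger_gap: 0.0547
gripper_force: 62.5
[  0.1   0.8 -31.1] -0.08673329746166321 [3.33757389 2.10148156 5.63890604] [ 0.19144888 -0.24390823  0.28795543]
```

```bash
python3 -m pendant '[[0.3,0,0,0,0,0,0.04],[0.3,0,0,0,0,0,0.03],[0.3,0,0,0,0,0,0]]' 60
python3 - <<'E'
from h import *
N=neck([.65386,-.00994,.2173]);o=status.get_obs()
print((N[:3,:3].T@(np.array(o['ee_pos'])-N[:3,3])*1e3).round(1),o['q'][5],N[:3,:3].T@o['contact_force'],N[:3,:3].T@o['wrist_torque'])
im=grab_frame("wrist");cv2.imwrite('pics/w5.png',im[...,::-1])
E
```

```text
time: 8.7
ee_pos: [0.6027, -0.0204, 0.1881]
ee_rot: [0.073, 0.847, 0.464, 0.248]
contact_force: [1.2, 2.5, 7.3]
finger_gap: 0.0552
gripper_force: 62.6
[  0.2   0.8 -31.2] -0.01921448816978312 [5.12081332 2.21369191 5.45282851] [ 0.26984131 -0.39699135  1.09719876]
```

View pics/w5.png

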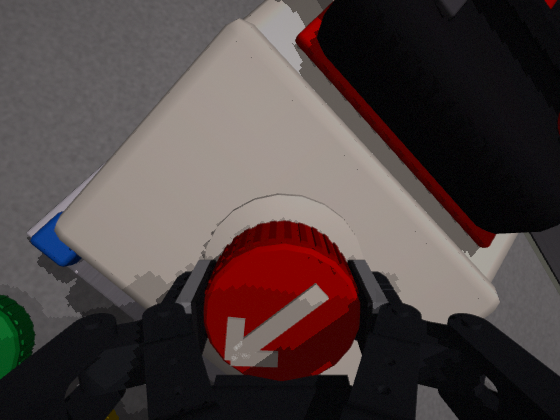

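The torque has risen to 1.1 N m and the arrow hasn't slipped in the grip, so the cap is tight. I'll release it and retreat along the axis.

```bash
python3 -m pendant '[[-0.3,0,0,0,0,0,0],[-1,0,0,0,0,0,0],[-1,0,0,0,0,0,0],[-1,0,0,0,0,0,0],[-1,0,0,0,0,0,0],[-1,0,0,-10,0,0,0],[-1,0,0,-25,0,0,0],[-1,0,0,-30,0,0,0],[-1,0,0,-30,0,0,0],[-1,0,0,-30,0,0,0],[-1,0,0,0,0,0,-0.15],[-1,0,0,0,0,0,-0.15],[-1,0,0,0,0,0,-0.15],[-1,0,0,0,0,0,-0.15],[-1,0,0,0,0,0,-0.15],[-1,0,0,0,0,0,0],[-1,0,0,0,0,0,0]]'
cat > fin.py <<'E'
from h import *
N=neck([.65386,-.00994,.2173]);o=status.get_obs();c=cam("wrist",o)
im=grab_frame("wrist")
p=proj(c,tf(N,[[0,0,.003],[-.024,0,.004],[-.041,0,-.033]]));print(p.round(1),o['time'])
x,y=p[0].astype(int);x0,y0=max(x-90,0),max(y-80,0);print(x0,y0)
cv2.imwrite('pics/w6.png',cv2.resize(im[y0:y0+160,x0:x0+180,::-1],None,fx=3.3,fy=3.3,interpolation=2))
K,E=c
def ray(px,h):
    d=np.linalg.inv(K)@[*px,1];d=E[:3,:3].T@(d*[1,-1,-1]);C=-E[:3,:3].T@E[:3,3]
    Ci=N[:3,:3].T@(C-N[:3,3]);di=N[:3,:3].T@d;return Ci+di*(h-Ci[2])/di[2]
np.savez('w6.npz',K=K,E=E,N=N)
E
python3 fin.py
```

```text
time: 10.45
ee_pos: [0.5409, -0.034, 0.2955]
ee_rot: [0.157, 0.622, 0.739, 0.204]
contact_force: [0.0, 0.6, 0.1]
finger_gap: 0.0855
gripper_force: 0.0
[[284.4 216.9]
 [249.1 218.8]
 [231.7 205.7]] 10.45
194 136
```

View pics/w6.png

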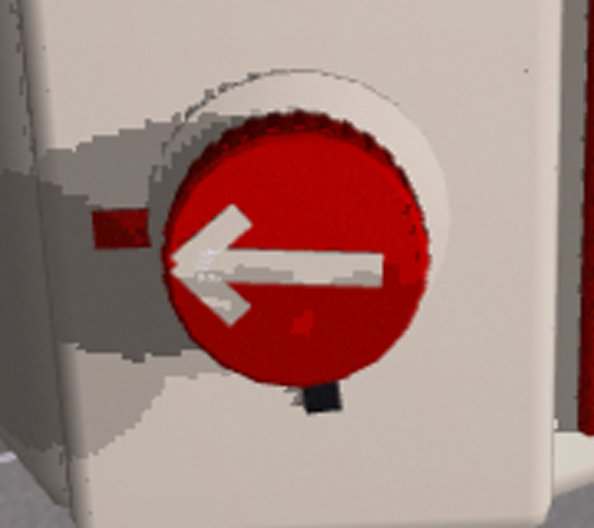

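The arrow tip at (172,262) in the crop points straight at the red mark at (121,228). The cap sits square, with its centre about 2 px from the prediction for the home position, and the fingers are clear. Handing in.

```bash
python3 -c "
from cell import sign_off
print(sign_off())"
```

```text
the job is handed in; nothing more can be done
None
```

I turned the cap back 56° until it dropped into the thread, screwed it clockwise until it was tight (1.1 N m) with its arrow at the red mark, released it, and handed the job in at about 10.5 s; no verdict came back.

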